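Set up the dry-block heater and present a fresh drying pan

ROBOT

A 6-joint arm with a two-finger parallel gripper is mounted at the origin on a cart in front of the work surface, level with it; the furniture and walls round the work are solid. World frame = base frame: x ahead of the robot, y to its left, z up, the work surface at z = 0. Lengths are in m, angles in rad, forces in N, time in s.
With the tool pointing down it reaches from about 0.325 to 0.775 m from the base axis. Payload 5.5 kg.
Tool frame: the origin (TCP) lies at the very end of the fingers, on their centre line; the grasp point (between the pads) lies 19 mm behind it; z points along the fingers, y is the line along which they close (so a half turn about z gives the same grasp; the last joint's range is limited). The gripper opens to 88 mm and grips with 3 to 60 N. Pads are 20 mm wide; open, the fingers measure 115 mm over their backs; the gripper's body (75 mm by 178 mm) begins 61 mm behind the grasp point.
Start: joints at [-1.236, 0.091, 1.231, -0, 1.82, -0.057], TCP at [0.229, -0.555, 0.195] pointing down, gripper open.
Joint ranges: [-2.87, 2.87], [-0.86, 2.18], [0.17, 2.46], [-1.51, 4.65], [0.06, 2.69], [-2.65, 2.65]. Speed limits (rad/s): [2.57, 2.57, 3.01, 3.14, 3.14, 3.14].

INTERFACE

Orientations are given as [roll, pitch, yaw] about the fixed x, y, z axes, in that order (R = Rz(yaw) Ry(pitch) Rx(roll)).
In Python, from plant import env, imaging, close_job gives the robot as it stands.
- The arm moves only by the tool move_arm, never from a script. Its argument "plan" is a list that holds one entry, the list of rows, each a list of 7 numbers: the turn, a rotation vector about the tool's x, y, z in degrees, then the shift along the tool's x, y, z in mm, then the opening, from -1 (shut) to 1 (fully open). In form: [[[rx, ry, rz, tx, ty, tz, grip], ...]]. A call has exactly 10 rows; each row shifts and turns the commanded pose from where the row before left it, along the tool's axes as they then stand; what a row does not reach is not made up. A row lasts 1/8 s, in which the tool goes at most 62.5 mm and 10.7 degrees, less where a joint would pass 70% of its speed; a pose out of reach is approached as far as the arm can. A call is refused whole if a number of a shift passes 62.5 or a number of a turn 10.7, either way. A call with a gripper value outside its range is refused whole. The fingers move at their own pace and stop on an object; the grip force is fixed at half the most. Time passes only in rows, so rows that do not move let the fingers close, or fill a call up. It gives the time, the measured TCP pose, the force, the opening and the grip force at its end, in the units of the state.
- env.observe(): the state, without advancing time (a new reading comes with each control period).
- imaging.grab_frame(name): name is "scene" or "top" or "wrist"; returns (picture, depth): 400x640x3 uint8, blue, green, red; 400x640 float32, m along the optical axis (not along the pixel's ray), 0 where there is no reading.
- imaging.camera_params(name): a dict with "fx", "fy", "cx", "cy" (pixels), "eye" and "rotation" of the camera in the world. Camera axes: x right, y up, looking along -z (the intrinsics and any distortion apply to the point x, -y, -z); pixel columns grow to the right and rows downward; lengths in m; the calibration is good to about 2 mm. A picture is of the moment at which its call begins: read the wrist's pose just before it. camera_params takes no time and is no camera call; for the wrist camera it gives the pose at the moment of the call.
- close_job(): hands the job in; it is judged then, once.
The state is a dict: "time_s": time; "joint_pos": joint angles; "joint_velocities": joint speeds; "tau": joint torques, N m; "eef_pos": TCP position; "tool_rot": TCP orientation; "contact_force": force on the tool from outside, world axes, zero at the start; "torque": the same for the moment, N m; "opening": finger opening in m; "finger_force": force on a finger pad.
Only numpy, scipy, OpenCV 4.12 (cv2) and the standard library are available. Lean on these libraries where they do the work, as an engineer would, in place of code of your own. Each camera call takes 0.05 s, during which the arm holds its last target. There are 200 camera calls.

TASK

Set the heater up for drying a sample: lower the loose aluminium block fully home into the well of the dry-block heater and let go of it. Then peel the top pan off the nested stack by its corner lug: raise that corner a good 2 cm while the opposite corner still sits down in the stack, so that the corner snaps let go one after another and the other pans stay standing where they are. Bring the pan over the seated block and finish still holding it there, level, centred, about 5 cm clear above the block, ready for me to pour the sample in, and leave the other things on the bench alone.

Things in the scene. Friction and masses are not known exactly. Their poses are not given: they have to be found in the camera images.
- heat_block: loose solid aluminium block, plain and flat-topped, 50 (x) x 80 (y) x 45 mm (z), lower edges bevelled 3 mm; 0.42 kg. Origin at the centre of its underside, z up. It is the same either way round. Standing on the bench at the start; seated in the well it stands 23 mm proud of the heater's dark top.
- block_top (a point): centre of the block's flat top face, 45 mm above the block's origin
- heater: dry-block heater fixed to the bench: low white housing (x -105 to 64, y -64 to 64 mm), sloped grey panel on its -x side, dark level metal top 104 x 118 mm, 62 mm above the bench, with the rectangular well: 53 (x) x 83 (y) x 22 mm deep, sides along the heater's x and y, so the block has 1.5 mm of play each side. Origin on the bench under the well's centre.
- well_floor (a point): centre of the flat floor of the heater's well, 40 mm above the bench; axes as the heater's
- pan_stack: the four lower pans of the nested stack of plain metal drying pans, one loose thing of about 0.55 kg, upright on the bench. Origin at the centre of its underside; axes as the top pan's. Pans lie 14 mm above one another, and the lower lugs lie exactly below the top one: the next lug's top is 14 mm lower than the top lug's, so grip only the upper 12 mm.
- top_pan: top pan of the stack: flared, corners cut by 10 mm, floor 66 (x) x 90 (y), rim 78 x 102, 24 mm deep, 0.13 kg; grip lug at its (-x, -y) corner. Origin at the centre of its underside (56 mm above the bench when nested), z up. Sprung snaps in its four corners hold it, 2 N each, free once that corner is some 5 mm up; together they outweigh the lower pans, but peeling takes only 2.5 N at the lug.
- pan_lug (a point): centre of the top face of the top pan's grip lug, at (-44, -56, 33) mm in the pan's frame (its axes). The lug is an upright block 10 mm thick, 24 mm long, 12 mm high (z = 21 to 33 mm of the pan); it points straight out from the corner along (-1, -1, 0), so fingers close across the 10 mm, along (1, -1, 0). Free at both sides and its outer end.
- pan_far_corner (a point): rim of the top pan at the corner diagonally across from the lug, at (32, 44, 24) mm in the top pan's frame
- white_pot: bystander: white screw pot, 54 mm wide, 74 mm high; origin at the centre of its underside
- orange_vial: bystander: clear vial with a screw cap, 38 mm wide, 66 mm high; origin at the centre of its underside
There are look-alikes about, which are no part of the job. Leave any blue look-alike of the heat_block alone.

How it is judged:
On the way, in this order (a step that is already met when the one before it is completed fails the run):
1. the block sits fully home in the heater's well, upright, and the fingers have let go of it (z of heat_block in the frame of well_floor below 0.004 m and horizontal distance between heat_block and well_floor below 0.005 m and angle between heat_block's own z axis and vertical below 0.05 rad and angle between the y axis of heat_block and the y axis of heater, either way round below 0.1 rad and contact force between the fingers and heat_block below 0.1 N), for 0.2 s.
2. the lug corner of the top pan is up by at least 16 mm while its opposite corner is still within 5 mm of its nested height (z of pan_lug in the frame of pan_stack above 0.105 m and z of pan_far_corner in the frame of pan_stack below 0.085 m), for 0.1 s.
At the end, for the whole second after the job is handed in: Block seated (4 mm of the floor, 5 mm of the centre, upright); top pan held by the fingers alone, at rest, level to 0.17 rad, centred over the block to 30 mm, its underside 20 to 90 mm above the block's top; the other four pans upright within 25 mm of where they stood (z of heat_block in the frame of well_floor below 0.004 m and horizontal distance between heat_block and well_floor below 0.005 m and angle between each of heat_block, pan_stack's own z axis and vertical below 0.05 rad and angle between the y axis of heat_block and the y axis of heater, either way round below 0.1 rad and horizontal distance between top_pan and block_top below 0.03 m and z of top_pan in the frame of block_top between 0.02 and 0.09 m and angle between top_pan's own z axis and vertical below 0.17 rad and linear speed of top_pan below 0.03 m/s and contact force between the fingers and top_pan above 1 N and contact force between top_pan and heat_block below 0.05 N and contact force between top_pan and heater below 0.05 N and contact force between top_pan and pan_stack below 0.05 N and distance of pan_stack from where it was at the start of the episode below 0.025 m); the arm keeps its last pose, push and grip.
It fails at once if the lower pans are lifted, dragged or tipped over (moved more than 40 mm, or tilted more than 0.25 rad) (distance of pan_stack from where it was at the start of the episode above 0.04 m or angle between pan_stack's own z axis and vertical above 0.25 rad).
It fails at once if a bystander is pushed more than 30 mm (distance of any of white_pot, orange_vial from where it was at the start of the episode above 0.03 m).
It also fails if it takes over 58 s, if anything falls off the work surface, if the arm or the gripper's body presses on something with over 40 N, if the wrist force passes 120 N, or if a joint passes its speed limit or range.

## Working session

There is one attempt and no reset: what is moved stays moved. The work goes in short steps, Python scripts to look and compute and a tool call to move; the robot and the scene stay as the last step left them, time stands still between calls to the robot, and variables do not carry over. Pictures are saved under pics/ and viewed, at most 10 in all, crops included, and the job is handed in when it is done.

Besides the shell and the picture viewer there is one more tool, called by a JSON object that holds its "method" and its "body", one argument or row to a line. move_arm: Moves the arm, as the interface text tells. Its arguments: {"type":"object","properties":{"plan":{"type":"array","items":{"type":"array","items":{"type":"array","items":{"type":"number"}}}}},"required":["plan"]}

```bash
ls; mkdir -p pics; cat > h.py <<'E'
import numpy as np, cv2
from plant import env, imaging, close_job
def pts(d,c):
    v,u=np.mgrid[:d.shape[0],:d.shape[1]]
    p=np.stack([(u-c['cx'])/c['fx']*d,-(v-c['cy'])/c['fy']*d,-d],-1)
    return p@np.array(c['rotation']).T+np.array(c['eye'])
E
python3 - <<'E'
from h import *
print(env.observe())
for n in ('top','scene'):
    c=imaging.camera_params(n); im,d=imaging.grab_frame(n)
    print(n,c); cv2.imwrite(f'pics/{n}0.png',im); np.savez(f'{n}0.npz',im=im,d=d,P=pts(d,c))
E
```

```text
pics
{'time_s': 0.0, 'joint_pos': array([-1.23567726e+00,  9.18385161e-02,  1.23187646e+00, -2.21438013e-06,
        1.81979823e+00, -5.66984639e-02]), 'joint_velocities': array([-1.08732637e-03, -1.62845448e-04,  3.49757070e-03, -1.59828588e-03,
        4.45116336e-04,  2.52190781e-05]), 'tau': array([ 1.25817616e-03, -4.46452653e+01, -4.06446254e+01,  6.98821479e-02,
        2.93907244e-02, -1.06614132e-04]), 'eef_pos': array([ 0.22900444, -0.5541994 ,  0.19412444]), 'tool_rot': array([-3.13967507e+00, -1.06690001e-04,  3.91816882e-01]), 'contact_force': array([-1.02126182, -0.4953589 ,  0.54972069]), 'torque': array([-0.04176223,  0.00994919, -0.02416209]), 'finger_force': 0.0, 'opening': 0.08756965092185416}
top {'fx': 413.5860780692469, 'fy': 413.5860780692469, 'cx': 321.35427080702675, 'cy': 201.30239916700398, 'eye': array([ 0.23709615, -0.16019018,  1.46097956]), 'rotation': array([ 2.12547308e-01, -2.12629126e-04, -1.45545861e+00])}Traceback (most recent call last):
  File "<stdin>", line 5, in <module>
  File "h.py", line 6, in pts
    return p@np.array(c['rotation']).T+np.array(c['eye'])
           ~~~~~~~~~~~~~~~~~~~~~~~~~~~^~~~~~~~~~~~~~~~~~~
ValueError: operands could not be broadcast together with shapes (400,640) (3,)
```

```bash
cat > h.py <<'E'
import numpy as np, cv2
from scipy.spatial.transform import Rotation as Ro
from plant import env, imaging, close_job
def Rc(c): return Ro.from_euler('xyz',c['rotation']).as_matrix()
def pts(d,c):
    v,u=np.mgrid[:d.shape[0],:d.shape[1]]
    p=np.stack([(u-c['cx'])/c['fx']*d,-(v-c['cy'])/c['fy']*d,-d],-1)
    return p@Rc(c).T+np.array(c['eye'])
def ray(c,u,v,z):
    r=Rc(c)@np.array([(u-c['cx'])/c['fx'],-(v-c['cy'])/c['fy'],-1]); e=np.array(c['eye'])
    return e+r*(z-e[2])/r[2]
E
python3 - <<'E'
from h import *
for n in ('top','scene'):
    c=imaging.camera_params(n); im,d=imaging.grab_frame(n)
    P=pts(d,c); print(n,c,[np.round(P[v,u],3) for v,u in ((100,300),(200,300),(300,300),(200,500))]); cv2.imwrite(f'pics/{n}0.png',im); np.savez(f'{n}0.npz',im=im,d=d,P=P)
E
```

```text
top {'fx': 413.5860780692469, 'fy': 413.5860780692469, 'cx': 321.35427080702675, 'cy': 201.30239916700398, 'eye': array([ 0.23709615, -0.16019018,  1.46097956]), 'rotation': array([ 2.12547308e-01, -2.12629126e-04, -1.45545861e+00])} [array([0.924, 0.   , 0.02 ]), array([ 0.545, -0.047,  0.004]), array([ 0.175, -0.053, -0.805]), array([ 0.62 , -0.751,  0.036])]
scene {'fx': 410.6932841434176, 'fy': 410.6932841434176, 'cx': 316.8562855970563, 'cy': 202.6046089335611, 'eye': array([-0.08251216,  0.72824899,  0.72375584]), 'rotation': array([ 1.01457226,  0.01526963, -2.54375266])} [array([ 1.148, -0.909,  0.067]), array([ 0.64 , -0.212, -0.001]), array([ 0.365,  0.163, -0.   ]), array([ 0.191, -1.478, -0.504])]
```

View pics/top0.png

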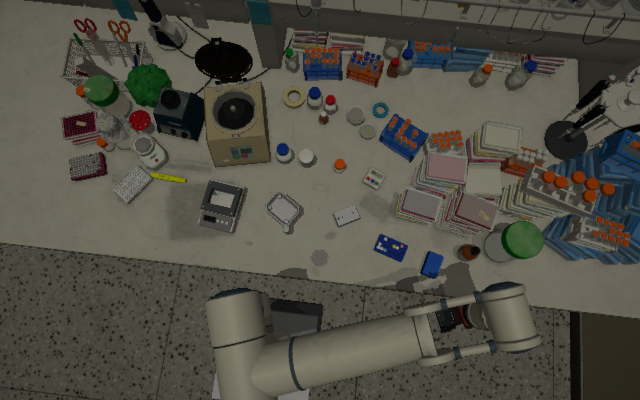

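View pics/scene0.png

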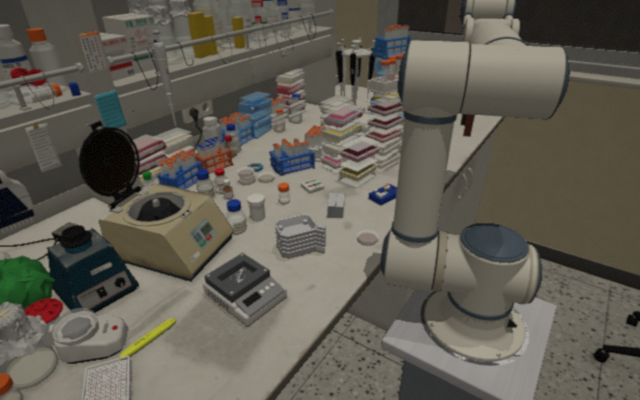

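Top view: heater with well at (222,200), pan stack (285,210) with its lug near (289,230), silver block at (346,216), blue look-alike (432,263), white pot (306,157), vial (340,165).

```bash
python3 - <<'E'
from h import *
z=np.load('top0.npz'); im,P=z['im'],z['P']; Z=P[...,2]
cv2.imwrite('pics/crop1.png',cv2.resize(im[140:270,190:380],None,fx=4,fy=4,interpolation=cv2.INTER_CUBIC))
def rect(name,box,lo,hi):
    m=np.zeros(Z.shape,np.uint8); x0,y0,x1,y1=box
    m[y0:y1,x0:x1]=((Z>lo)&(Z<hi))[y0:y1,x0:x1]
    n,l,s,_=cv2.connectedComponentsWithStats(m); k=1+s[1:,4].argmax(); m=l==k
    q=P[m]; r=cv2.minAreaRect((q[:,:2]*1000).astype(np.float32))
    print(name,m.sum(),np.round(r[0],1),np.round(r[1],1),round(r[2],1),'z',np.round(np.percentile(q[:,2],[5,50,95]),4),'mean',np.round(q.mean(0),4), s[k])
rect('block',(328,200,364,232),.03,.06)
rect('heatertop',(190,170,250,240),.055,.075)
rect('heaterfloor',(205,180,240,215),.03,.048)
rect('stack',(255,180,310,245),.03,.1)
rect('stackrim',(255,180,310,245),.072,.1)
rect('stackfloor',(265,190,305,225),.05,.064)
rect('bench',(310,180,330,200),-.05,.05)
rect('pot',(295,145,316,170),.05,.1)
rect('vial',(332,155,350,175),.04,.1)
E
```

```text
block 337 [ 501.8 -217.5] [50.3 79.7] 28.9 z [0.0382 0.0439 0.0485] mean [ 0.5015 -0.2174  0.0436] [334 205  26  22 337]
heatertop 666 [509.1 222.1] [119.2 104.4] 82.4 z [0.0569 0.0615 0.0664] mean [0.5089 0.222  0.0616] [200 180  42  37 666]
heaterfloor 324 [511.2 225.2] [80.3 51. ] 82.5 z [0.035  0.0401 0.0455] mean [0.5115 0.2259 0.04  ] [209 189  26  20 324]
stack 808 [484.4   2.1] [122.9  97.7] 56.2 z [0.0519 0.0601 0.0828] mean [0.4907 0.0023 0.064 ] [266 192  34  42 808]
stackrim 207 [485.    1.9] [122.5  96.5] 56.2 z [0.0732 0.0792 0.0871] mean [0.4853 0.0015 0.0797] [266 192  33  41 207]
stackfloor 433 [495.4   4.1] [91.  67.4] 57.1 z [0.0523 0.0569 0.0622] mean [0.4958 0.0039 0.0571] [270 195  27  28 433]
bench 398 [ 593.3 -112.5] [73.8 69.5] 6.8 z [-0.0056 -0.0007  0.0044] mean [ 0.5933 -0.1126 -0.0007] [310 180  20  20 398]
pot 185 [690.7 -54.1] [50.6 51.7] 68.5 z [0.0652 0.0735 0.0786] mean [ 0.6891 -0.0535  0.0729] [299 149  15  16 185]
vial 97 [ 678.8 -173.8] [35.6 32.2] 7.5 z [0.0541 0.0643 0.0697] mean [ 0.677  -0.1738  0.0632] [335 159  10  12  97]
```

View pics/crop1.png

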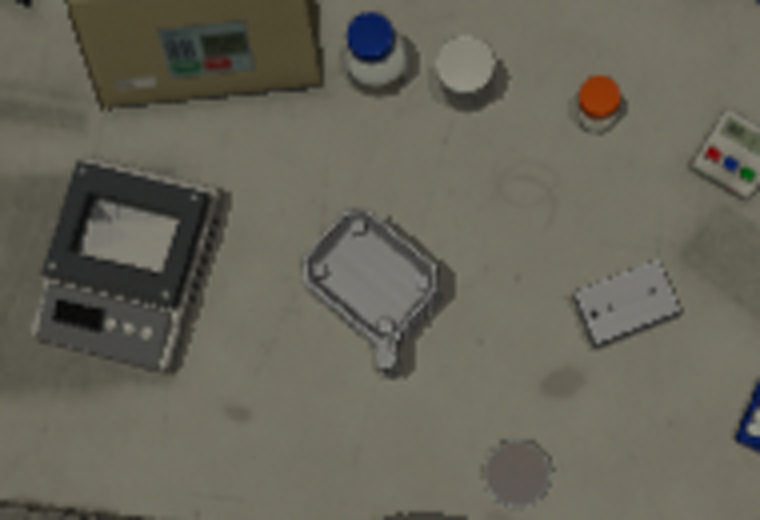

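```bash
cat >> h.py <<'E'
def go(x,y,z,psi,s=None):
    """tool-axis shift (mm) from measured pose (as stands) and turn about tool z (deg)"""
    s=s or env.observe(); R=Ro.from_euler('xyz',s['tool_rot']).as_matrix()
    t=R.T@(np.array([x,y,z])-s['eef_pos'])*1000
    dpsi=(np.degrees(s['tool_rot'][2])-psi+180)%360-180
    print('shift',np.round(t,1),'rz',round(dpsi,1),'world xyz',np.round(s['eef_pos'],4),'rot',np.round(np.degrees(s['tool_rot']),2),'t',s['time_s'],'op',round(s['opening'],4))
E
python3 - <<'E'
from h import *
P=np.load('top0.npz')['P'].reshape(-1,3)
def mx(n,x0,x1,y0,y1):
    q=P[(P[:,0]>x0)&(P[:,0]<x1)&(P[:,1]>y0)&(P[:,1]<y1)]; print(n,np.percentile(q[:,2],[50,95,99.5]).round(3))
mx('heater body',.42,.61,.18,.27); mx('heater body wide',.42,.64,.1,.35)
mx('block area',.41,.6,-.3,-.12)
for t in np.linspace(0,1,6):
    x,y=.229+.273*t,-.555+.337*t; mx((round(x,2),round(y,2)),x-.09,x+.09,y-.09,y+.09)
go(.502,-.2175,.195,118.9)
E
```

```text
heater body [0.044 0.064 0.068]
heater body wide [0.003 0.063 0.067]
block area [-0.     0.045  0.049]
(np.float64(0.23), np.float64(-0.56)) [0.565 0.613 0.616]
(np.float64(0.28), np.float64(-0.49)) [0.478 0.612 0.615]
(np.float64(0.34), np.float64(-0.42)) [0.001 0.578 0.603]
(np.float64(0.39), np.float64(-0.35)) [0.    0.026 0.035]
(np.float64(0.45), np.float64(-0.29)) [-0.     0.044  0.049]
(np.float64(0.5), np.float64(-0.22)) [-0.     0.045  0.049]
shift [ 3.809e+02 -2.070e+02 -3.000e-01] rz -96.5 world xyz [ 0.229  -0.5543  0.1944] rot [-179.91   -0.     22.45] t 0.15 op 0.088
```

{"method": "move_arm", "body": {
  "plan": [
    [[0,0,0,48,-26,0,1],[0,0,0,48,-26,0,1],[0,0,0,48,-26,0,1],[0,0,0,48,-26,0,1],[0,0,0,48,-26,0,1],[0,0,0,48,-26,0,1],[0,0,0,48,-26,0,1],[0,0,0,45,-25,0,1],[0,0,-10,0,0,0,1],[0,0,-10,0,0,0,1]]
  ]
}}

```text
time_s: 1.4
eef_pos: [0.5025, -0.2167, 0.1947]
tool_rot: [-3.141, 0.0, 0.748]
contact_force: [-0.7, 0.6, -0.4]
opening: 0.0877
finger_force: 0.0
```

{"method": "move_arm", "body": {
  "plan": [
    [[0,0,-10,0,0,0,1],[0,0,-10,0,0,0,1],[0,0,-10,0,0,0,1],[0,0,-10,0,0,0,1],[0,0,-10,0,0,0,1],[0,0,-10,0,0,0,1],[0,0,-10,0,0,0,1],[0,0,-6.5,0,0,0,1],[0,0,0,0,0,0,1],[0,0,0,0,0,0,1]]
  ]
}}

```text
time_s: 2.65
eef_pos: [0.5021, -0.2177, 0.195]
tool_rot: [-3.141, -0.0, 2.074]
contact_force: [0.7, 0.0, 0.8]
opening: 0.0879
finger_force: 0.0
```

```bash
python3 - <<'E'
from h import *
go(.502,-.2175,.195,118.9)
c=imaging.camera_params('wrist'); print(c); im,d=imaging.grab_frame('wrist'); P=pts(d,c)
np.savez('w1.npz',im=im,d=d,P=P); cv2.imwrite('pics/w1.png',im)
Z=P[...,2]; m=((Z>.035)&(Z<.055)&(d>0)).astype(np.uint8)
n,l,s,_=cv2.connectedComponentsWithStats(m)
for k in range(1,n):
    if s[k,4]>1500:
        q=P[l==k]; r=cv2.minAreaRect((q[:,:2]*1000).astype(np.float32)); print(s[k],r,np.median(q[:,2]))
E
```

```text
shift [ 0.2 -0.   0. ] rz -0.1 world xyz [ 0.5021 -0.2177  0.195 ] rot [-1.7999e+02 -2.0000e-02  1.1882e+02] t 2.65 op 0.0879
{'fx': 350.0264073546128, 'fy': 350.0264073546128, 'cx': 315.95146286257335, 'cy': 193.88121253697835, 'eye': array([ 0.46307079, -0.14680666,  0.38455816]), 'rotation': array([-0.30153819,  0.00141492,  0.50309228])}
[ 290  130   51   79 3942] ((500.9205627441406, -218.91943359375), (49.980369567871094, 79.46736145019531), 28.667448043823242) 0.0449157520075755
```

View pics/w1.png

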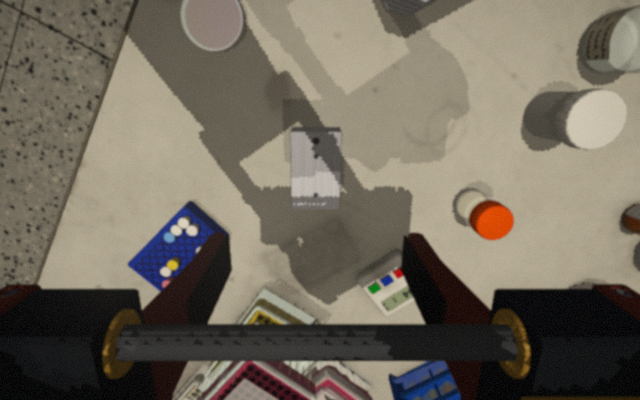

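The wrist view shows the block at (316,167) centred between the fingers and aligned; the size agrees with 50 x 80, height 45. Descend and grip.

{"method": "move_arm", "body": {
  "plan": [
    [[0,0,0.1,-0.5,-1.6,40,1],[0,0,0,0,0,40,1],[0,0,0,0,0,40,1],[0,0,0,0,0,30,1],[0,0,0,0,0,19,1],[0,0,0,0,0,0,-1],[0,0,0,0,0,0,-1],[0,0,0,0,0,0,-1],[0,0,0,0,0,0,-1],[0,0,0,0,0,0,-1]]
  ]
}}

```text
time_s: 3.95
eef_pos: [0.5013, -0.2191, 0.0267]
tool_rot: [3.141, 0.001, 2.074]
contact_force: [-0.3, 0.1, 0.2]
opening: 0.0412
finger_force: 0.0
```

```bash
python3 - <<'E'
from h import *
s=env.observe(); print(s['opening'],s['finger_force'],s['contact_force'])
im,d=imaging.grab_frame('wrist'); cv2.imwrite('pics/w2.png',im); s=env.observe(); print(s['opening'],s['finger_force'])
E
```

```text
0.04115753364990596 0.0 [-0.27030636  0.14938705  0.24801307]
0.03745505823565469 0.0
```

View pics/w2.png

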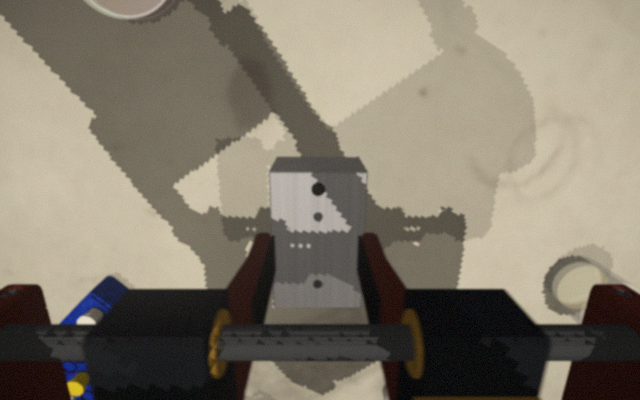

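The block lies between the fingers (top face 270–366, 157–305), the fingers still closing. Wait.

{"method": "move_arm", "body": {
  "plan": [
    [[0,0,0,0,0,0,-1],[0,0,0,0,0,0,-1],[0,0,0,0,0,0,-1],[0,0,0,0,0,0,-1],[0,0,0,0,0,0,-1],[0,0,0,0,0,0,-1],[0,0,0,0,0,0,-1],[0,0,0,0,0,0,-1],[0,0,0,0,0,0,-1],[0,0,0,0,0,0,-1]]
  ]
}}

```text
time_s: 5.25
eef_pos: [0.501, -0.219, 0.0262]
tool_rot: [3.142, 0.0, 2.074]
contact_force: [0.0, 0.8, -0.1]
opening: 0.0005
finger_force: 0.0
```

```bash
python3 - <<'E'
from h import *
s=env.observe(); print(s['opening'],s['finger_force'],s['contact_force'])
c=imaging.camera_params('wrist');im,d=imaging.grab_frame('wrist'); cv2.imwrite('pics/w3.png',im)
P=pts(d,c); np.savez('w3.npz',im=im,d=d,P=P)
R=Ro.from_euler('xyz',s['tool_rot']).as_matrix()
T=(P-s['eef_pos'])@R*1000
for v,u in ((180,300),(189,318),(216,318),(284,318),(260,300),(300,300),(250,265),(250,372)): print((v,u),P[v,u].round(4),T[v,u].round(1))
E
```

```text
0.00045470016468168294 0.0 [ 0.02668588  0.82429463 -0.12243299]
(180, 300) [ 0.4768 -0.1923  0.0446] [ 35.1  -8.3 -18.4]
(189, 318) [ 0.487  -0.1918  0.0453] [ 30.5   0.8 -19. ]
(216, 318) [ 0.4939 -0.2044  0.046 ] [ 16.2   0.8 -19.8]
(284, 318) [ 0.4973 -0.2111  0.0988] [  8.7   0.6 -72.5]
(260, 300) [ 0.4899 -0.2133  0.0827] [ 10.3  -7.  -56.5]
(300, 300) [ 0.4822 -0.1931  0.1431] [  31.7   -4.  -116.8]
(250, 265) [ 0.4832 -0.2595 -0.0015] [-26.8 -35.2  27.7]
(250, 372) [ 0.5469 -0.2238 -0.0006] [-26.4  37.9  26.9]
```

View pics/w3.png

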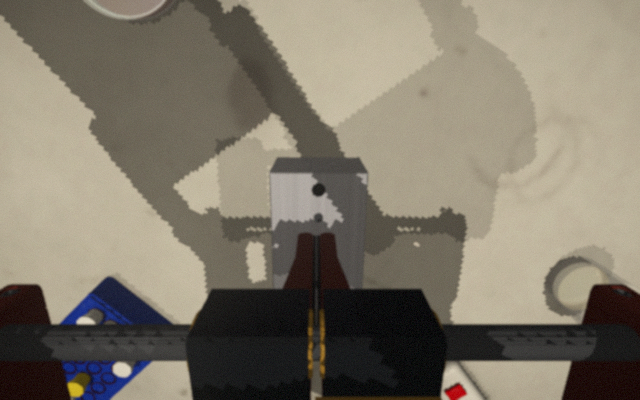

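The fingers are fully shut (tips near (316,235)), drawn over the block's top face. Either the tips are above the block or the block isn't where it appears; checking the fingertip geometry.

```bash
python3 - <<'E'
from h import *
s=env.observe(); R=Ro.from_euler('xyz',s['tool_rot']).as_matrix(); c=imaging.camera_params('wrist')
z=np.load('w3.npz'); T=(z['P']-s['eef_pos'])@R*1000
for v in range(226,300,6): print(v,T[v,308].round(1),T[v,324].round(1))
for p in ((10,0,0),(-10,0,0),(10,0,-19),(10,0,-80)):
    w=R@np.array(p)/1000+s['eef_pos']; q=Rc(c).T@(w-c['eye']); print(p,c['cx']+c['fx']*q[0]/-q[2],c['cy']-c['fy']*q[1]/-q[2])
im,d=imaging.grab_frame('scene'); c=imaging.camera_params('scene'); np.savez('s1.npz',im=im,P=pts(d,c))
cv2.imwrite('pics/s1.png',cv2.resize(im[130:270,260:420],None,fx=4,fy=4,interpolation=cv2.INTER_CUBIC))
E
```

```text
226 [ 10.1  -4.5 -18.6] [  9.5   4.  -17.1]
232 [ 10.8  -4.3 -28.1] [ 10.1   3.8 -26.4]
238 [ 10.5  -4.1 -34.7] [ 10.8   3.6 -35.2]
244 [ 10.4  -4.  -41. ] [ 10.7   3.5 -41.7]
250 [ 10.6  -3.8 -47.7] [ 11.    3.3 -48.5]
256 [ 10.4  -3.7 -52.9] [ 10.3   3.2 -52.8]
262 [ 11.4  -3.5 -60.2] [ 10.    3.1 -57.7]
268 [ 10.2  -3.5 -63.1] [ 10.5   3.  -63.5]
274 [ 10.1  -3.4 -67.6] [ 10.    2.9 -67.4]
280 [ 10.2  -3.2 -72.2] [  9.8   2.9 -71.4]
286 [ 10.7  -3.1 -77.1] [ 10.4   2.7 -76.7]
292 [  32.    -2.1 -113.9] [  32.6    1.8 -114.8]
298 [  32.5   -2.1 -117.3] [  32.2    1.8 -116.7]
(10, 0, 0) 316.498115777673 213.76421882335862
(-10, 0, 0) 316.4796631480812 245.33338737921443
(10, 0, -19) 316.5074298778687 226.47423579124603
(10, 0, -80) 316.55551053373574 292.0850773173595
```

View pics/s1.png

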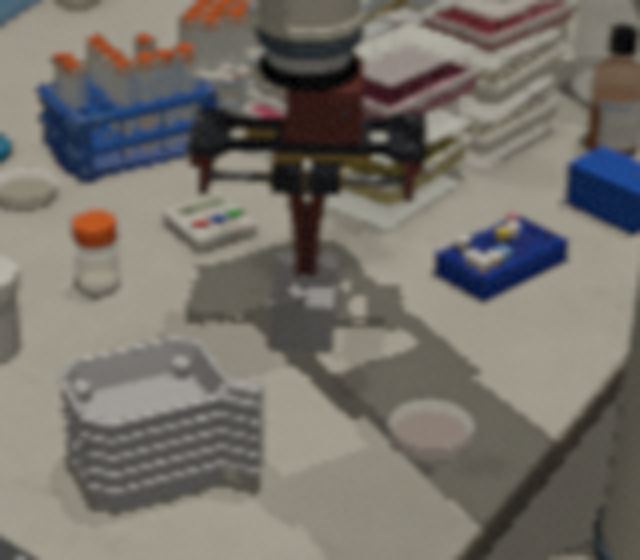

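The closed fingers pass right into this block with no force: at rows 226–232 they vanish at its top face, tool z -19. It doesn't behave as a solid. I'll back straight up and look whether it moved, and search for another block.

{"method": "move_arm", "body": {
  "plan": [
    [[0,0,0,0,0,-20,-1],[0,0,0,0,0,-50,-1],[0,0,0,0,0,-60,-1],[0,0,0,0,0,-40,1],[0,0,0,0,0,0,1],[0,0,0,0,0,0,1],[0,0,0,0,0,0,1],[0,0,0,0,0,0,1],[0,0,0,0,0,0,1],[0,0,0,0,0,0,1]]
  ]
}}

```text
time_s: 6.6
eef_pos: [0.501, -0.2189, 0.1959]
tool_rot: [-3.141, -0.0, 2.074]
contact_force: [0.1, 0.7, 0.2]
opening: 0.0671
finger_force: 0.0
```

```bash
python3 - <<'E'
from h import *
s=env.observe(); print(s['eef_pos'],s['opening'],s['contact_force'])
for n in ('wrist','top','scene'):
    c=imaging.camera_params(n); im,d=imaging.grab_frame(n); P=pts(d,c); Z=P[...,2]
    np.savez(n+'2.npz',im=im,d=d,P=P)
    if n=='top': cv2.imwrite('pics/top2.png',cv2.resize(im[130:330,340:640],None,fx=2.6,fy=2.6,interpolation=cv2.INTER_CUBIC))
    for lo in (.012,.03,.037):
        m=((Z>lo)&(Z<.053)&(d>0)).astype(np.uint8)
        k,l,st,_=cv2.connectedComponentsWithStats(m,connectivity=4)
        for i in range(1,k):
            if st[i,4]<60: continue
            q=P[l==i]; r=cv2.minAreaRect((q[:,:2]*1000).astype(np.float32)); w=sorted(r[1])
            if 38<w[0]<60 and 60<w[1]<95: print(n,lo,st[i],np.round(r[0]),np.round(w),round(r[2],1),np.percentile(q[:,2],[10,50,90]).round(3),im[l==i].mean(0).round())
E
```

```text
[ 0.50096886 -0.21890128  0.19594736] 0.06706349049182213 [0.12774057 0.66407792 0.23205027]
wrist 0.012 [ 291  126   52   83 4041] [ 501. -219.] [50. 80.] 28.4 [0.044 0.045 0.046] [129. 135. 140.]
wrist 0.012 [ 239  296   70   28 1020] [ 540. -399.] [40. 84.] 29.9 [0.027 0.042 0.046] [ 74. 107. 115.]
wrist 0.03 [ 291  128   52   81 3944] [ 501. -219.] [50. 80.] 28.4 [0.044 0.045 0.046] [130. 136. 142.]
wrist 0.037 [ 291  129   52   80 3911] [ 501. -219.] [50. 80.] 28.4 [0.044 0.045 0.046] [131. 137. 142.]
top 0.012 [506  71  20  19 131] [1085. -795.] [48. 70.] 59.1 [0.016 0.032 0.05 ] [52. 62. 62.]
top 0.012 [208 189  27  20 342] [512. 225.] [51. 81.] 82.4 [0.036 0.04  0.045] [ 98. 106. 108.]
top 0.012 [420 251  24  28 410] [ 367. -526.] [51. 80.] 74.6 [0.032 0.043 0.047] [95. 48. 22.]
top 0.03 [261  53  21  12  75] [1059.  120.] [38. 83.] 30.4 [0.033 0.042 0.051] [40. 47. 48.]
top 0.03 [348 106  17  17 217] [ 885. -213.] [60. 61.] 53.4 [0.038 0.043 0.046] [81. 91. 95.]
top 0.03 [208 189  27  20 342] [512. 225.] [51. 81.] 82.4 [0.036 0.04  0.045] [ 98. 106. 108.]
top 0.03 [422 251  
[... 744 characters left out ...]
 [114.  61.  33.]
scene 0.03 [237 167  18  11 150] [ 884. -212.] [59. 63.] 16.2 [0.035 0.043 0.045] [122. 131. 139.]
scene 0.03 [327 193  17  18 273] [ 501. -215.] [50. 87.] 29.1 [0.035 0.044 0.046] [107. 110. 113.]
scene 0.03 [ 52 222  26  14 104] [1100.  337.] [41. 60.] 13.0 [0.031 0.032 0.034] [77. 86. 91.]
scene 0.03 [219 262  36  25 419] [516. 217.] [44. 79.] 79.4 [0.038 0.041 0.049] [65. 66. 66.]
scene 0.037 [401 166  26  15 195] [ 368. -525.] [55. 83.] 75.7 [0.04  0.045 0.047] [124.  67.  36.]
scene 0.037 [327 193  17  16 240] [ 502. -217.] [50. 84.] 28.9 [0.042 0.045 0.046] [112. 115. 118.]
scene 0.037 [219 262  36  25 415] [516. 217.] [44. 79.] 79.4 [0.038 0.041 0.049] [65. 66. 66.]
```

View pics/top2.png

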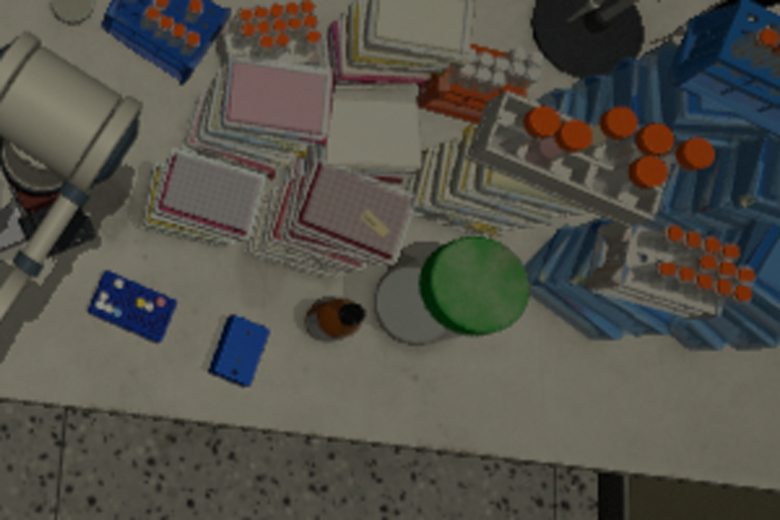

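The only other 50x80x45 body is the blue twin at (367,-526) mm, crop (240,350). The silver block hasn't moved at all. Before anything else I'll touch its top gently with shut fingers to find out whether it's solid.

{"method": "move_arm", "body": {
  "plan": [
    [[0,0,0,0,0,40,-1],[0,0,0,0,0,40,-1],[0,0,0,0,0,40,-1],[0,0,0,0,0,20,-1],[0,0,0,0,0,0,-1],[0,0,0,0,0,0,-1],[0,0,0,0,0,8,-1],[0,0,0,0,0,2,-1],[0,0,0,0,0,2,-1],[0,0,0,0,0,1.5,-1]]
  ]
}}

```text
time_s: 8.0
eef_pos: [0.5011, -0.219, 0.0427]
tool_rot: [3.142, 0.0, 2.074]
contact_force: [-0.2, 0.4, 0.0]
opening: 0.0003
finger_force: 0.0
```

No force 2 mm below its top. I'll check the rest of its volume: sink a little more and draw slowly out through one end, watching the force and whether it shifts.

{"method": "move_arm", "body": {
  "plan": [
    [[0,0,0,0,0,8,-1],[0,0,0,8,0,0,-1],[0,0,0,8,0,0,-1],[0,0,0,8,0,0,-1],[0,0,0,8,0,0,-1],[0,0,0,8,0,0,-1],[0,0,0,8,0,0,-1],[0,0,0,8,0,0,-1],[0,0,0,8,0,0,-1],[0,0,0,0,0,0,-1]]
  ]
}}

```text
time_s: 9.25
eef_pos: [0.47, -0.1625, 0.0348]
tool_rot: [3.141, 0.0, 2.075]
contact_force: [-0.3, -0.4, 0.1]
opening: 0.0004
finger_force: 0.0
```

```bash
python3 - <<'E'
from h import *
s=env.observe(); print(s['time_s'],s['eef_pos'],s['contact_force'])
for n in ('wrist','scene'):
    c=imaging.camera_params(n); im,d=imaging.grab_frame(n); P=pts(d,c); Z=P[...,2]
    m=((Z>.037)&(Z<.053)&(d>0)&(np.hypot(P[...,0]-.501,P[...,1]+.219)<.12)).astype(np.uint8)
    k,l,st,_=cv2.connectedComponentsWithStats(m,connectivity=4); i=1+st[1:,4].argmax(); q=P[l==i]
    print(n,st[i],cv2.minAreaRect((q[:,:2]*1000).astype(np.float32)),np.median(q[:,2]))
E
```

```text
9.25 [ 0.47001076 -0.16245996  0.03479711] [-0.34673776 -0.39079531  0.11813736]
wrist [343 270  18  19 257] ((501.9734191894531, -177.37774658203125), (9.623910903930664, 9.160715103149414), 30.488140106201172) 0.04417551320613136
scene [338 193   6  16  82] ((487.08221435546875, -222.54994201660156), (15.905517578125, 79.66092681884766), 31.27024269104004) 0.04449112481589135
```

The fingers swept through the whole end of the silver block with no force, and it did not move. Next I need to know if the fingers make contact with anything, so I'll touch the bare bench here lightly.

{"method": "move_arm", "body": {
  "plan": [
    [[0,0,0,15,0,0,-1],[0,0,0,0,0,15,-1],[0,0,0,0,0,12,-1],[0,0,0,0,0,5,-1],[0,0,0,0,0,2,-1],[0,0,0,0,0,1,-1],[0,0,0,0,0,0.5,-1],[0,0,0,0,0,0.5,-1],[0,0,0,0,0,0.3,-1],[0,0,0,0,0,0,-1]]
  ]
}}

```text
time_s: 10.6
eef_pos: [0.463, -0.1498, -0.0015]
tool_rot: [3.141, 0.0, 2.074]
contact_force: [-1.3, -0.0, 0.4]
opening: 0.0004
finger_force: 0.0
```

{"method": "move_arm", "body": {
  "plan": [
    [[0,0,0,0,0,0.5,-1],[0,0,0,0,0,0.5,-1],[0,0,0,0,0,0.5,-1],[0,0,0,0,0,0.5,-1],[0,0,0,0,0,0,-1],[0,0,0,0,0,0,-1],[0,0,0,0,0,0,-1],[0,0,0,0,0,0,-1],[0,0,0,0,0,0,-1],[0,0,0,0,0,0,-1]]
  ]
}}

```text
time_s: 11.85
eef_pos: [0.4629, -0.1498, -0.0036]
tool_rot: [-3.142, -0.0, 2.074]
contact_force: [0.0, -0.8, -0.6]
opening: 0.0005
finger_force: 0.0
```

Still no force 3–4 mm below the bench's nominal surface. A decisive, harmless check is whether the fingers feel the pan lug, which I need to reach anyway; I'll go there without lifting anything.

```bash
python3 - <<'E'
from h import *
go(.428,-.019,.2,192.1)
E
```

```text
shift [ 131.4   32.5 -203.6] rz -73.3 world xyz [ 0.4629 -0.1498 -0.0036] rot [-180.     -0.    118.85] t 11.85 op 0.0005
```

{"method": "move_arm", "body": {
  "plan": [
    [[0,0,0,0,0,-50,1],[0,0,0,0,0,-50,1],[0,0,0,0,0,-50,1],[0,0,0,40,10,-53,1],[0,0,0,46,11,0,1],[0,0,0,45,11,0,1],[0,0,-10.5,0,0,0,1],[0,0,-10.5,0,0,0,1],[0,0,-10.5,0,0,0,1],[0,0,-10.5,0,0,0,1]]
  ]
}}

```text
time_s: 13.1
eef_pos: [0.4284, -0.0223, 0.1958]
tool_rot: [3.142, 0.0, 2.814]
contact_force: [0.2, -0.2, -0.9]
opening: 0.0878
finger_force: 0.0
```

{"method": "move_arm", "body": {
  "plan": [
    [[0,0,-10.5,0,0,0,1],[0,0,-10.5,0,0,0,1],[0,0,-10.3,0,0,0,1],[0,0,0,0,0,0,1],[0,0,0,0,0,0,1],[0,0,0,0,0,0,1],[0,0,0,0,0,0,1],[0,0,0,0,0,0,1],[0,0,0,0,0,0,1],[0,0,0,0,0,0,1]]
  ]
}}

```text
time_s: 14.35
eef_pos: [0.4285, -0.0223, 0.1958]
tool_rot: [3.142, 0.0, -2.93]
contact_force: [-0.3, -0.1, 0.2]
opening: 0.088
finger_force: 0.0
```

```bash
python3 - <<'E'
from h import *
go(.428,-.019,.2,192.1)
s=env.observe(); R=Ro.from_euler('xyz',s['tool_rot']).as_matrix()
c=imaging.camera_params('wrist'); im,d=imaging.grab_frame('wrist'); P=pts(d,c); Z=P[...,2]
np.savez('w4.npz',im=im,d=d,P=P); cv2.imwrite('pics/w4.png',im)
near=np.hypot(P[...,0]-.48,P[...,1])<.12
def rect(n,lo,hi,near=near):
    m=((Z>lo)&(Z<hi)&(d>0)&near).astype(np.uint8); k,l,st,_=cv2.connectedComponentsWithStats(m,connectivity=4); i=1+st[1:,4].argmax(); q=P[l==i]
    print(n,st[i],cv2.minAreaRect((q[:,:2]*1000).astype(np.float32)),np.median(q[:,2]))
rect('floor',.05,.062); rect('rim+',.075,.1); rect('lug',.086,.1); rect('lug near',.084,.1,np.hypot(P[...,0]-.428,P[...,1]+.019)<.025)
E
```

```text
shift [-0.2  3.4 -4.2] rz 0.0 world xyz [ 0.4285 -0.0223  0.1958] rot [ 180.      0.   -167.86] t 14.35 op 0.088
floor [ 279  198   96   86 4600] ((494.1492004394531, 1.8713035583496094), (89.52566528320312, 65.79728698730469), 56.11824417114258) 0.05741590728054913
rim+ [ 268  164  118  137 2359] ((482.73980712890625, -1.2977828979492188), (123.27943420410156, 97.99866485595703), 55.891929626464844) 0.08049136781399108
lug [314 166  12  27 293] ((425.1834716796875, -20.95610237121582), (23.16939353942871, 9.64757251739502), 12.062777519226074) 0.08862979476239985
lug near [314 166  12  27 300] ((425.1834716796875, -20.95610237121582), (23.16939353942871, 9.64757251739502), 12.062777519226074) 0.08861981939455091
```

View pics/w4.png

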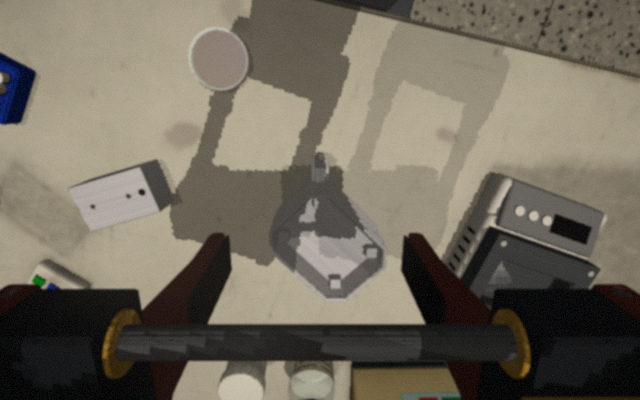

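Wrist view: lug at (320,166), pan centre (328,240), silver block at (120,195), heater at right. Lug measured 23 x 10 mm at (425,-21), z 88.6 mm, as it must be. Descend with fingers partly closed and close on the lug.

{"method": "move_arm", "body": {
  "plan": [
    [[0,0,0,3.6,2.1,30,-0.2],[0,0,0,0,0,30,-0.2],[0,0,0,0,0,20,-0.2],[0,0,0,0,0,0,-0.2],[0,0,0,0,0,0,-0.2],[0,0,0,0,0,20,-0.2],[0,0,0,0,0,12,-0.2],[0,0,0,0,0,5,-0.2],[0,0,0,0,0,0,-1],[0,0,0,0,0,0,-1]]
  ]
}}

```text
time_s: 15.65
eef_pos: [0.4248, -0.0211, 0.0792]
tool_rot: [-3.141, 0.001, -2.93]
contact_force: [0.6, 0.6, 0.4]
opening: 0.0187
finger_force: 0.0
```

{"method": "move_arm", "body": {
  "plan": [
    [[0,0,0,0,0,0,-1],[0,0,0,0,0,0,-1],[0,0,0,0,0,0,-1],[0,0,0,0,0,0,-1],[0,0,0,0,0,0,-1],[0,0,0,0,0,0,-1],[0,0,0,0,0,0,-1],[0,0,0,0,0,0,-1],[0,0,0,0,0,0,-1],[0,0,0,0,0,0,-1]]
  ]
}}

```text
time_s: 16.9
eef_pos: [0.4245, -0.0211, 0.0788]
tool_rot: [-3.142, -0.0, -2.93]
contact_force: [-0.6, 0.0, 0.0]
opening: 0.0004
finger_force: 0.0
```

Shut on nothing again — all three tests would fit fingertips that are physically shorter than the reported TCP. Check with the depth of the open fingers in the saved frame.

```bash
python3 - <<'E'
from h import *
z=np.load('w4.npz'); p=np.array([.4285,-.0223,.1958]); R=Ro.from_euler('xyz',[np.pi,0,np.radians(-167.86)]).as_matrix()
T=(z['P']-p)@R*1000
m=(np.abs(T[...,0])<16)&(np.abs(T[...,1])>38)&(np.abs(T[...,1])<62)&(T[...,2]<60)&(T[...,2]>-75)
for s in (-1,1):
    q=T[m&(np.sign(T[...,1])==s)]; print(s,len(q),'z max pct',np.percentile(q[:,2],[50,90,95,99,100]).round(1)); o=q[np.argsort(q[:,2])[-12:]]; print(o[::3].round(1))
s=env.observe(); R=Ro.from_euler('xyz',s['tool_rot']).as_matrix()
c=imaging.camera_params('wrist'); im,d=imaging.grab_frame('wrist'); P=pts(d,c); T=(P-s['eef_pos'])@R*1000
for v in range(190,262,4): print(v,P[v,316].round(4),T[v,310].round(1),T[v,322].round(1))
np.savez('w5.npz',im=im,P=P); cv2.imwrite('pics/w5.png',cv2.resize(im[130:300,220:420],None,fx=3.5,fy=3.5))
E
```

```text
-1 2600 z max pct [-56.9 -34.7 -31.2 -27.9 -25.9]
[[  1.1 -45.4 -27.6]
 [ -4.1 -45.3 -27.4]
 [ 11.4 -50.3 -27.1]
 [ 11.3 -51.9 -26.8]]
1 2606 z max pct [-56.9 -34.6 -31.4 -28.1 -26.2]
[[  9.9  43.7 -27.4]
 [ -2.5  42.7 -27.1]
 [  3.   42.9 -26.8]
 [ 11.2  46.4 -26.5]]
190 [ 0.4144 -0.0242  0.0291] [ 8.9 -5.4 55.1] [10.7  3.3 49.1]
194 [ 0.4144 -0.0243  0.0389] [10.3 -5.1 40.7] [10.7  3.1 39.4]
198 [ 0.4148 -0.0242  0.0464] [ 9.2 -5.  35.1] [10.4  3.  31.6]
202 [ 0.4145 -0.0242  0.0556] [ 9.3 -4.9 26.3] [10.3  2.9 23.4]
206 [ 0.4154 -0.024   0.0608] [ 9.5 -4.8 18.1] [ 9.6  2.8 17.8]
210 [ 0.4144 -0.0243  0.0711] [ 9.9 -4.6  9.5] [10.6  2.6  7.4]
214 [ 0.4155 -0.024   0.0748] [ 9.  -4.5  5.1] [9.3 2.5 4.3]
218 [ 0.415  -0.0241  0.0828] [10.1 -4.4 -4.5] [10.2  2.4 -4.7]
222 [ 0.4153 -0.0241  0.0881] [ 9.9 -4.3 -9.9] [ 9.7  2.3 -9.4]
226 [ 0.4175 -0.0236  0.0883] [  7.5  -4.3 -10. ] [ 7.4  2.3 -9.6]
230 [ 0.4198 -0.0231  0.0884] [ 5.1 -4.3 -9.8] [  5.2   2.3 -10. ]
234 [ 0.4213 -0.0228  0.0904] [ 11.2  -4.  -29.2] [ 11.6   2.  -30.1]
238 [ 0.4149 -0.0241  0.1101] [ 11.3  -3.9 -34.3] [ 11.6   1.9 -34.8]
242 [ 0.4147 -0.0242  0.1153] [ 11.4  -3.8 -38.8] [ 11.6   1.8 -39.3]
246 [ 0.415  -0.0241  0.1189] [ 11.5  -3.7 -43.5] [ 11.5   1.8 -43.5]
250 [ 0.4148 -0.0242  0.1236] [ 10.9  -3.7 -46.3] [ 11.5   1.7 -47.4]
254 [ 0.417  -0.0237  0.123 ] [ 10.8  -3.6 -50.1] [ 11.4   1.6 -51.2]
258 [ 0.4185 -0.0234  0.124 ] [ 11.2  -3.6 -54.4] [ 11.7   1.6 -55.4]
```

View pics/w5.png

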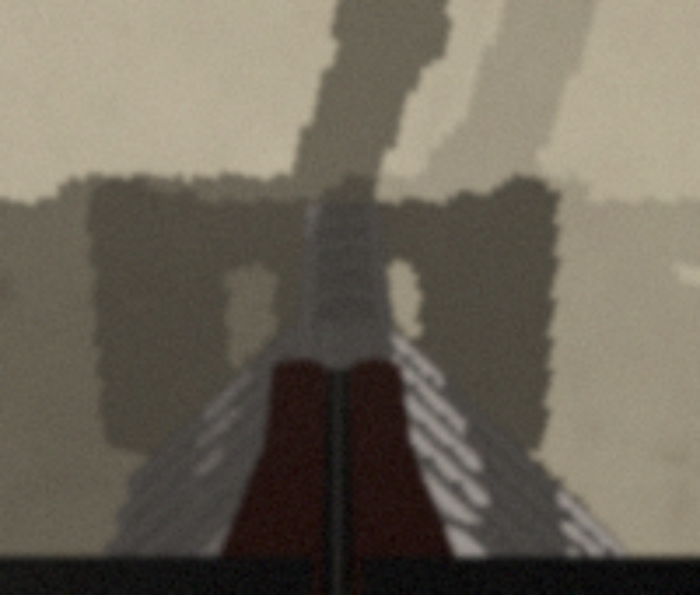

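This picture settles it: the fingertips (crop row 360) end above and behind the lug, which stands free below them. Depth gives the true tips 27 mm short of the reported TCP, so every grasp must go 27 mm deeper. The silver block is the real one; back to it.

{"method": "move_arm", "body": {
  "plan": [
    [[0,0,0,0,0,-50,0.6],[0,0,0,0,0,-50,0.6],[0,0,0,-7,-42,0,0.6],[0,0,0,-7,-42,0,0.6],[0,0,0,-7,-42,0,0.6],[0,0,0,-6,-42,0,0.6],[0,0,0,-6,-41.5,0,0.6],[0,0,10.5,0,0,0,0.6],[0,0,10.5,0,0,0,0.6],[0,0,10.5,0,0,0,0.6]]
  ]
}}

```text
time_s: 18.2
eef_pos: [0.5008, -0.2192, 0.1785]
tool_rot: [3.142, -0.001, 2.797]
contact_force: [-0.5, 0.8, -0.8]
opening: 0.0704
finger_force: 0.0
```

{"method": "move_arm", "body": {
  "plan": [
    [[0,0,10.5,0,0,0,0.6],[0,0,10.5,0,0,0,0.6],[0,0,10.5,0,0,0,0.6],[0,0,10.5,0,0,0,0.6],[0,0,0,0,0,40,0.6],[0,0,0,0,0,40,0.6],[0,0,0,0,0,10,0.6],[0,0,0,0,0,0,0.6],[0,0,0,0,0,0,0.6],[0,0,0,0,0,0,0.6]]
  ]
}}

```text
time_s: 19.45
eef_pos: [0.5017, -0.2194, 0.0907]
tool_rot: [3.14, 0.002, 2.071]
contact_force: [-0.5, 0.0, -0.2]
opening: 0.0699
finger_force: 0.0
```

```bash
python3 - <<'E'
from h import *
go(.501,-.219,-.001,118.7)
s=env.observe(); R=Ro.from_euler('xyz',s['tool_rot']).as_matrix()
c=imaging.camera_params('wrist'); im,d=imaging.grab_frame('wrist'); P=pts(d,c); Z=P[...,2]
m=((Z>.036)&(Z<.055)&(d>0)).astype(np.uint8);k,l,st,_=cv2.connectedComponentsWithStats(m,connectivity=4); i=1+st[1:,4].argmax(); q=P[l==i]
print(st[i],cv2.minAreaRect((q[:,:2]*1000).astype(np.float32)),np.median(q[:,2]))
T=((q-s['eef_pos'])@R*1000)[:,:2].astype(np.float32); print('tool frame',cv2.minAreaRect(T))
E
```

```text
shift [ 0.9 -0.6 91.7] rz -0.1 world xyz [ 0.5017 -0.2194  0.0907] rot [1.7991e+02 1.4000e-01 1.1865e+02] t 19.45 op 0.0699
[ 280  146   74  109 7625] ((501.4672546386719, -219.31265258789062), (50.0458869934082, 80.7472152709961), 28.564573287963867) 0.04494387581258444
tool frame ((0.26740264892578125, -0.26703643798828125), (80.74707794189453, 50.046539306640625), 0.08349908888339996)
```

{"method": "move_arm", "body": {
  "plan": [
    [[0,0,0,0.2,-0.3,40,0.6],[0,0,0,0,0,35,0.6],[0,0,0,0,0,16,0.6],[0,0,0,0,0,0,0.6],[0,0,0,0,0,0,-1],[0,0,0,0,0,0,-1],[0,0,0,0,0,0,-1],[0,0,0,0,0,0,-1],[0,0,0,0,0,0,-1],[0,0,0,0,0,0,-1]]
  ]
}}

```text
time_s: 20.75
eef_pos: [0.5016, -0.2192, -0.0006]
tool_rot: [3.14, 0.002, 2.071]
contact_force: [1.3, 0.7, 5.9]
opening: 0.0497
finger_force: 30.0
```

Gripped (49.7 mm, 30 N). Lift and carry to just short of the well, to measure it from close by.

{"method": "move_arm", "body": {
  "plan": [
    [[0,0,0,0,0,-20,-1],[0,0,0,0,0,-50,-1],[0,0,0,0,0,-55,-1],[0,0,0,45,24,-25,-1],[0,0,0,46,25,0,-1],[0,0,0,46,25,0,-1],[0,0,0,46,25,0,-1],[0,0,0,46,25,0,-1],[0,0,0,46,25,0,-1],[0,0,0,45,25,0,-1]]
  ]
}}

```text
time_s: 22.0
eef_pos: [0.499, 0.1468, 0.1479]
tool_rot: [-3.141, 0.0, 2.071]
contact_force: [0.4, 0.5, -3.6]
opening: 0.0498
finger_force: 30.0
```

{"method": "move_arm", "body": {
  "plan": [
    [[0,0,9,0,0,0,-1],[0,0,9,0,0,0,-1],[0,0,9,0,0,0,-1],[0,0,9.3,0,0,0,-1],[0,0,0,0,0,0,-1],[0,0,0,0,0,0,-1],[0,0,0,0,0,0,-1],[0,0,0,0,0,0,-1],[0,0,0,0,0,0,-1],[0,0,0,0,0,0,-1]]
  ]
}}

```text
time_s: 23.25
eef_pos: [0.4998, 0.1454, 0.1477]
tool_rot: [-3.142, 0.0, 1.438]
contact_force: [-0.0, 0.8, -4.7]
opening: 0.0498
finger_force: 30.0
```

```bash
python3 - <<'E'
from h import *
go(.511,.225,.15,82.4)
s=env.observe(); print(s['finger_force'],s['opening']); R=Ro.from_euler('xyz',s['tool_rot']).as_matrix()
c=imaging.camera_params('wrist'); im,d=imaging.grab_frame('wrist'); P=pts(d,c); Z=P[...,2]; np.savez('w6.npz',im=im,d=d,P=P); cv2.imwrite('pics/w6.png',im)
T=(P-s['eef_pos'])@R*1000
def rect(n,m):
    k,l,st,_=cv2.connectedComponentsWithStats(m.astype(np.uint8),connectivity=4); i=1+st[1:,4].argmax(); q=P[l==i]
    r=cv2.minAreaRect((q[:,:2]*1000).astype(np.float32)); print(n,st[i],np.round(r[0],2),np.round(r[1],2),round(r[2],2),np.percentile(q[:,2],[5,50,95]).round(4))
    return l==i
near=np.hypot(P[...,0]-.511,P[...,1]-.225)<.12
fl=rect('floor',near&(abs(Z-.040)<.005)); tp=rect('top',near&(abs(Z-.062)<.004))
# well mouth: hole in dark top
cs,h=cv2.findContours(tp.astype(np.uint8),cv2.RETR_CCOMP,cv2.CHAIN_APPROX_NONE)
for k,ct in enumerate(cs):
    if h[0][k][3]>=0 and len(ct)>60:
        w=np.array([ray(c,u,v,.062)[:2] for (u,v) in ct[:,0]]); r=cv2.minAreaRect((w*1000).astype(np.float32)); print('mouth',np.round(r[0],2),np.round(r[1],2),round(r[2],2))
# held block top in tool frame
m=(abs(T[...,0])<60)&(abs(T[...,1])<32)&(abs(T[...,2]+46)<6)
k,l,st,_=cv2.connectedComponentsWithStats(m.astype(np.uint8)); i=1+st[1:,4].argmax(); q=T[l==i]
print('block',st[i],q.min(0).round(1),q.max(0).round(1),np.median(q,0).round(1))
E
```

```text
shift [80.4  0.6 -2.3] rz -0.0 world xyz [0.4998 0.1454 0.1477] rot [-180.      0.     82.36] t 23.25 op 0.0498
29.99704509973526 0.04982913150947199
floor [ 279   35   69  109 7136] [507.63 221.05] [83.47 53.28] 82.41 [0.0388 0.04   0.0414]
top [  239     5   148   164 14493] [507.72 220.84] [118.44 104.31] 82.41 [0.0605 0.0619 0.0632]
mouth [507.93 220.64] [83.25 54.44] 82.36
block [  242   182   147   142 15971] [-31. -32. -52.] [ 40.4  32.  -40. ] [  9.4  -0.  -45.6]
```

The well is clearly measured from close by (83.5 x 53.3 mm, floor 40.0, top 61.9 mm): centre (507.8, 220.9), yaw 82.4°. Move over it, bottom of the block 6 mm above the plate, and check against the visible plate edge.

{"method": "move_arm", "body": {
  "plan": [
    [[0,0,0,30,-1,0,-1],[0,0,0,30,-1,0,-1],[0,0,0,15.6,-0.1,0,-1],[0,0,0,0,0,30,-1],[0,0,0,0,0,30,-1],[0,0,0,0,0,15,-1],[0,0,0,0,0,5,-1],[0,0,0,0,0,0,-1],[0,0,0,0,0,0,-1],[0,0,0,0,0,0,-1]]
  ]
}}

```text
time_s: 24.55
eef_pos: [0.5083, 0.2207, 0.0689]
tool_rot: [3.14, -0.001, 1.437]
contact_force: [1.0, 0.3, -4.3]
opening: 0.0498
finger_force: 30.0
```

```bash
python3 - <<'E'
from h import *
go(.50776,.22085,.067,82.41)
s=env.observe(); R=Ro.from_euler('xyz',s['tool_rot']).as_matrix()
c=imaging.camera_params('wrist'); im,d=imaging.grab_frame('wrist'); P=pts(d,c); Z=P[...,2]
T=(P-s['eef_pos'])@R*1000
near=np.hypot(P[...,0]-.508,P[...,1]-.221)<.1
m=near&(abs(Z-.062)<.004)
q=T[m]; print(m.sum(),q.min(0),q.max(0))
for x0 in (42,46,50,54): 
    a=q[(q[:,0]>x0)&(q[:,0]<x0+4)][:,1]; print(x0,np.percentile(a,[.5,99.5]).round(1))
for y0 in (-35,-20,0,20,30):
    a=q[abs(q[:,1]-y0)<4][:,0]; print('y',y0,np.percentile(a,[.5,50,99.5]).round(1))
f=near&(abs(Z-.040)<.005); print('floor seen',f.sum(), T[f].min(0).round(1) if f.any() else '',T[f].max(0).round(1) if f.any() else '')
b=(abs(T[...,1])<15)&(abs(T[...,2]+46)<4)&(T[...,0]>0)&(T[...,0]<60); print('block front',np.percentile(T[b][:,0],[99,100]))
bb=(T[...,0]>15)&(T[...,0]<38)&(abs(T[...,2]+46)<4)&(abs(T[...,1])<40); print('block y',np.percentile(T[bb][:,1],[0.5,1,50,99,99.5]))
E
```

```text
shift [ 0.  -0.6  1.9] rz -0.1 world xyz [0.5083 0.2207 0.0689] rot [ 1.7991e+02 -5.0000e-02  8.2350e+01] t 24.55 op 0.0498
11570 [-58.93178574 -52.75122812   3.88135923] [59.4267544  51.80056327 10.79243057]
42 [-52.   50.9]
46 [-52.   50.8]
50 [-52.   50.9]
54 [-52.2  50.9]
y -35 [-58.2  33.7  59.1]
y -20 [42.  50.8 59.2]
y 0 [42.1 51.  59.3]
y 20 [41.9 50.9 59.3]
y 30 [ 2.7 45.7 59.3]
floor seen 7974 [ -55.1 -100.3   23.7] [64.3 63.  34. ]
block front [39.8912772  40.26140045]
block y [-24.52353544 -24.20081514   0.40603096  24.56782802  24.88729935]
```

Block is within 0.6 mm of centre relative to the plate edges. Correct that and lower.

{"method": "move_arm", "body": {
  "plan": [
    [[0,0,0.1,0.1,-0.6,0,-1],[0,0,0,0,0,5,-1],[0,0,0,0,0,5,-1],[0,0,0,0,0,5,-1],[0,0,0,0,0,5,-1],[0,0,0,0,0,4,-1],[0,0,0,0,0,3,-1],[0,0,0,0,0,1,-1],[0,0,0,0,0,0,-1],[0,0,0,0,0,0,-1]]
  ]
}}

```text
time_s: 25.85
eef_pos: [0.5073, 0.2208, 0.04]
tool_rot: [3.141, -0.0, 1.436]
contact_force: [-0.0, 0.3, -4.4]
opening: 0.05
finger_force: 30.0
```

{"method": "move_arm", "body": {
  "plan": [
    [[0,0,0,0,0,0.6,-1],[0,0,0,0,0,0,0.5],[0,0,0,0,0,0,0.5],[0,0,0,0,0,0,0.5],[0,0,0,0,0,0,0.5],[0,0,0,0,0,-20,0.5],[0,0,0,0,0,-40,0.5],[0,0,0,-40,0,-40,0.5],[0,0,0,-40,0,0,0.5],[0,0,0,0,0,0,0.5]]
  ]
}}

```text
time_s: 27.1
eef_pos: [0.497, 0.1398, 0.1418]
tool_rot: [3.138, -0.001, 1.432]
contact_force: [0.2, 0.4, -0.0]
opening: 0.0655
finger_force: 0.0
```

```bash
python3 - <<'E'
from h import *
s=env.observe(); print(s['contact_force'])
c=imaging.camera_params('wrist'); im,d=imaging.grab_frame('wrist'); P=pts(d,c); Z=P[...,2]
near=np.hypot(P[...,0]-.508,P[...,1]-.221)<.1
for n,z0,t in (('block',.085,.007),('plate',.062,.004)):
    m=(near&(abs(Z-z0)<t)).astype(np.uint8);k,l,st,_=cv2.connectedComponentsWithStats(m,connectivity=4); i=1+st[1:,4].argmax(); q=P[l==i]
    r=cv2.minAreaRect((q[:,:2]*1000).astype(np.float32)); A=np.c_[q[:,:2]-q[:,:2].mean(0),np.ones(len(q))]; a=np.linalg.lstsq(A,q[:,2],rcond=None)[0]
    print(n,st[i],np.round(r[0],2),np.round(r[1],2),round(r[2],2),'z',np.percentile(q[:,2],[2,50,98]).round(4),'tilt',a[:2].round(3))
# lug target: tip 10 mm below lug top
go(.4247,-.021,.20,192.1)
E
```

```text
[ 0.22494015  0.44826106 -0.03771914]
block [ 275   19   78  125 9249] [507.28 220.6 ] [80.04 50.25] 82.12 z [0.0835 0.0849 0.0864] tilt [-0.002 -0.   ]
plate [  239     0   151   163 13791] [507.48 219.15] [114.49 104.33] 82.39 z [0.0604 0.062  0.0635] tilt [-0.002 -0.   ]
shift [-170.2  -49.2  -59.4] rz -110.0 world xyz [0.4968 0.1409 0.1409] rot [ 1.7987e+02 -6.0000e-02  8.2140e+01] t 27.15 op 0.0661
```

Block seated: top 84.9 mm (23 mm proud), level, centred within 0.5 mm, released. Now to the lug, this time with the tool's x toward the pan.

{"method": "move_arm", "body": {
  "plan": [
    [[0,0,0,-43,-12.5,0,-0.2],[0,0,0,-43,-12.5,0,-0.2],[0,0,0,-43,-12.5,0,-0.2],[0,0,0,-41.7,-12.7,0,-0.2],[0,0,10,0,0,0,-0.2],[0,0,10,0,0,0,-0.2],[0,0,10,0,0,0,-0.2],[0,0,10,0,0,0,-0.2],[0,0,10,0,0,0,-0.2],[0,0,10,0,0,0,-0.2]]
  ]
}}

```text
time_s: 28.4
eef_pos: [0.4239, -0.0199, 0.1394]
tool_rot: [-3.141, 0.0, 0.384]
contact_force: [0.7, 0.0, -0.6]
opening: 0.0352
finger_force: 0.0
```

{"method": "move_arm", "body": {
  "plan": [
    [[0,0,10,0,0,0,-0.2],[0,0,0,0,0,0,-0.2],[0,0,0,0,0,30,-0.2],[0,0,0,0,0,0,-0.2],[0,0,0,0,0,0,-0.2],[0,0,0,0,0,0,-0.2],[0,0,0,0,0,0,-0.2],[0,0,0,0,0,0,-0.2],[0,0,0,0,0,0,-0.2],[0,0,0,0,0,0,-0.2]]
  ]
}}

```text
time_s: 29.65
eef_pos: [0.4236, -0.0209, 0.1092]
tool_rot: [-3.142, 0.0, 0.214]
contact_force: [1.2, 0.8, 0.2]
opening: 0.0355
finger_force: 0.0
```

```bash
python3 - <<'E'
from h import *
go(.4237,-.0213,.052,12.1)
s=env.observe(); R=Ro.from_euler('xyz',s['tool_rot']).as_matrix()
c=imaging.camera_params('wrist'); im,d=imaging.grab_frame('wrist'); P=pts(d,c); Z=P[...,2]; T=(P-s['eef_pos'])@R*1000; np.savez('w7.npz',im=im,d=d,P=P,T=T)
def rect(n,m):
    k,l,st,_=cv2.connectedComponentsWithStats(m.astype(np.uint8),connectivity=4); i=1+st[1:,4].argmax(); q=P[l==i]; r=cv2.minAreaRect((T[l==i][:,:2]).astype(np.float32)); w=cv2.minAreaRect((q[:,:2]*1000).astype(np.float32))
    print(n,st[i],'tool',np.round(r[0],1),np.round(r[1],1),round(r[2],1),'world',np.round(w[0],1),round(w[2],1),np.median(q[:,2]).round(4))
nl=np.hypot(P[...,0]-.425,P[...,1]+.021)<.03
rect('lug',nl&(Z>.084)&(Z<.095)); rect('floor',(np.hypot(P[...,0]-.494,P[...,1]-.002)<.09)&(abs(Z-.057)<.005))
E
```

```text
shift [-0.   0.4 57.2] rz 0.1 world xyz [ 0.4236 -0.0209  0.1092] rot [-180.      0.     12.25] t 29.65 op 0.0355
lug [307 194  16  38 567] tool [3.1 0.1] [24.2  9.6] 0.3 world [426.7 -20.3] 11.9 0.0889
floor [  228    17   148   153 12680] tool [73.9 -8.1] [66.  90.4] 45.6 world [494.1   2.7] 56.6 0.0577
```

{"method": "move_arm", "body": {
  "plan": [
    [[0,0,0,1.3,0.2,20,-0.2],[0,0,0,0,0,20,-0.2],[0,0,0,0,0,11,-0.2],[0,0,0,0,0,6,-0.2],[0,0,0,0,0,0,-0.2],[0,0,0,0,0,0,-1],[0,0,0,0,0,0,-1],[0,0,0,0,0,0,-1],[0,0,0,0,0,0,-1],[0,0,0,0,0,0,-1]]
  ]
}}

```text
time_s: 30.95
eef_pos: [0.4252, -0.0207, 0.0526]
tool_rot: [3.142, -0.001, 0.214]
contact_force: [-0.6, 1.7, 2.5]
opening: 0.0099
finger_force: 30.0
```

Lug gripped (9.9 mm, 30 N). Peel: turn about the far corner, 1° and 2.2 mm per row.

{"method": "move_arm", "body": {
  "plan": [
    [[0,-1,0,-0.5,0,-2.2,-1],[0,-1,0,-0.5,0,-2.2,-1],[0,-1,0,-0.5,0,-2.2,-1],[0,-1,0,-0.5,0,-2.2,-1],[0,-1,0,-0.5,0,-2.2,-1],[0,-1,0,-0.5,0,-2.2,-1],[0,-1,0,-0.5,0,-2.2,-1],[0,-1,0,-0.5,0,-2.2,-1],[0,-1,0,-0.5,0,-2.2,-1],[0,-0.5,0,-0.2,0,-1.1,-1]]
  ]
}}

```text
time_s: 32.2
eef_pos: [0.4219, -0.0216, 0.0734]
tool_rot: [3.141, 0.167, 0.214]
contact_force: [-0.2, -0.3, -0.8]
opening: 0.0093
finger_force: 30.0
```

```bash
cat > pan.py <<'E'
from h import *
s=env.observe(); go(0,0,0,0,s); R=Ro.from_euler('xyz',s['tool_rot']).as_matrix(); print(s['finger_force'],s['contact_force'].round(1))
c=imaging.camera_params('wrist'); im,d=imaging.grab_frame('wrist'); P=pts(d,c); T=(P-s['eef_pos'])@R*1000; np.savez('w8.npz',im=im,d=d,P=P,T=T)
# pan floor as seen in tool frame: nominal z = -37+33 -> tool z -4
m=(d>0)&(abs(T[...,0]-73)<40)&(abs(T[...,1]+8)<40)&(abs(T[...,2]+4)<14); m[:, :]=cv2.erode(m.astype(np.uint8),np.ones((5,5)))>0
q=P[m]; A=np.c_[q[:,:2],np.ones(len(q))]; keep=np.ones(len(q),bool)
for _ in range(6):
    a=np.linalg.lstsq(A[keep],q[keep,2],rcond=None)[0]; e=q[:,2]-A@a; keep=abs(e)<.003
n=np.array([-a[0],-a[1],1]); n/=np.linalg.norm(n)
g=q[keep]; r=cv2.minAreaRect((g[:,:2]*1000).astype(np.float32))
print('floor pts',keep.sum(),'normal',n.round(3),'tilt deg',np.degrees(np.arccos(n[2])).round(2),'mean',g.mean(0).round(4),'rect',np.round(r[0],1),np.round(r[1],1),round(r[2],1),'tool normal',(R.T@n).round(3))
E
python3 - <<'E'
from pan import *
h=lambda x,y: a[0]*x+a[1]*y+a[2]
ax=np.array([np.cos(np.radians(12.1)),np.sin(np.radians(12.1))])
for t in (-.0,): print('floor z near lug end / far end', h(*(np.array([.494,.0025])-.045*ax)), h(*(np.array([.494,.0025])+.045*ax)), 'far corner floor', h(*(np.array([.494,.0025])+.055*ax)))
E
```

```text
shift [-389.9 -110.6  140.1] rz 12.2 world xyz [ 0.4219 -0.0216  0.0734] rot [179.99   9.56  12.24] t 32.2 op 0.0093
30.0044122338295 [-0.2 -0.3 -0.8]
floor pts 17092 normal [0.167 0.038 0.985] tilt deg 9.85 mean [0.4924 0.002  0.0657] rect [491.    1.2] [89.2 64.9] 57.7 tool normal [ 0.005 -0.002 -1.   ]
floor z near lug end / far end 0.0732731563908541 0.057652472435723745 far corner floor 0.05591684088515374
```

Peeled: pan tilted 9.85°, lug end 21 mm up, far end still at its nested height. Now draw it up off the last snap, then level it.

{"method": "move_arm", "body": {
  "plan": [
    [[0,-1,0,-0.5,0,-2.2,-1],[0,0,0,-0.7,0,-4,-1],[0,0,0,-0.7,0,-4,-1],[0,0,0,-1.8,0,-10,-1],[0,0,0,-4,0,-22,-1],[0,0,0,-7,0,-38,-1],[0,0,0,-3,0,-15,-1],[0,2.4,0,0,0,0,-1],[0,2.4,0,0,0,0,-1],[0,2.4,0,0,0,0,-1]]
  ]
}}

```text
time_s: 33.5
eef_pos: [0.4217, -0.0215, 0.1698]
tool_rot: [-3.141, 0.057, 0.214]
contact_force: [-0.9, -0.5, -1.1]
opening: 0.0096
finger_force: 30.0
```

{"method": "move_arm", "body": {
  "plan": [
    [[0,2.4,0,0,0,0,-1],[0,1.1,0,0,0,0,-1],[0,0,0,0,0,0,-1],[0,0,0,0,0,0,-1],[0,0,0,0,0,0,-1],[0,0,0,0,0,0,-1],[0,0,0,0,0,0,-1],[0,0,0,0,0,0,-1],[0,0,0,0,0,0,-1],[0,0,0,0,0,0,-1]]
  ]
}}

```text
time_s: 34.75
eef_pos: [0.4218, -0.0215, 0.1702]
tool_rot: [3.142, -0.004, 0.214]
contact_force: [-0.9, -0.2, -1.6]
opening: 0.0098
finger_force: 30.0
```

```bash
python3 - <<'E'
from pan import *
f=g.mean(0); print('pan floor centre rect -> dz', f[2])
ce=np.array([r[0][0],r[0][1]])/1000
go(s['eef_pos'][0]+.5074-ce[0], s['eef_pos'][1]+.2208-ce[1], s['eef_pos'][2]+.136-f[2], np.degrees(s['tool_rot'][2]),s)
I,D=imaging.grab_frame('top'); Q=pts(D,imaging.camera_params('top')); Zq=Q[...,2]
m=((Zq>.03)&(Zq<.09)&(np.hypot(Q[...,0]-.49,Q[...,1])<.09)); print('stack top now',Q[m].mean(0).round(4),m.sum(),np.percentile(Q[m][:,2],[50,95]))
E
```

```text
shift [-408.2 -110.5  168.7] rz 12.2 world xyz [ 0.4218 -0.0215  0.1702] rot [180.    -0.2   12.25] t 34.75 op 0.0098
29.9984273314476 [-0.9 -0.2 -1.6]
floor pts 17392 normal [0.002 0.002 1.   ] tilt deg 0.17 mean [0.4926 0.0029 0.1751] rect [490.7   1.5] [89.5 65.6] 57.1 tool normal [ 0.006 -0.001 -1.   ]
pan floor centre rect -> dz 0.1750781284744306
shift [  62.7 -210.8   39.3] rz 0.0 world xyz [ 0.4218 -0.0215  0.1702] rot [180.    -0.2   12.25] t 34.75 op 0.0098
stack top now [ 0.4789 -0.0497  0.044 ] 7 [0.04003762 0.06065851]
```

Pan held free and level. Carry it over the block and lower.

{"method": "move_arm", "body": {
  "plan": [
    [[0,0,0,8,-25,0,-1],[0,0,0,12,-40,0,-1],[0,0,0,12,-42,0,-1],[0,0,0,12,-42,0,-1],[0,0,0,11,-37,0,-1],[0,0,0,7.7,-24.8,0,-1],[0,0,0,0,0,15,-1],[0,0,0,0,0,15,-1],[0,0,0,0,0,8,-1],[0,0,0,0,0,0,-1]]
  ]
}}

```text
time_s: 36.1
eef_pos: [0.4381, 0.1969, 0.1313]
tool_rot: [3.141, -0.002, 0.213]
contact_force: [-0.7, 0.4, -0.8]
opening: 0.0097
finger_force: 30.0
```

```bash
python3 - <<'E'
from pan import *
I,D=imaging.grab_frame('top'); Q=pts(D,imaging.camera_params('top')); Zq=Q[...,2]
m=((Zq>.025)&(Zq<.09)&(np.hypot(Q[...,0]-.49,Q[...,1])<.09)).astype(np.uint8); w=cv2.minAreaRect((Q[m>0][:,:2]*1000).astype(np.float32)); print('stack',m.sum(),w,np.percentile(Zq[m>0],[50,95]))
print(env.observe()['joint_velocities'].round(4))
E
```

```text
shift [-470.   100.   130.5] rz 12.2 world xyz [0.4381 0.1969 0.1313] rot [ 1.7998e+02 -1.0000e-01  1.2180e+01] t 36.1 op 0.0097
29.998463988304138 [-0.7  0.4 -0.8]
floor pts 17425 normal [0.004 0.003 1.   ] tilt deg 0.26 mean [0.5088 0.221  0.136 ] rect [507.  219.7] [89.6 65.5] 57.0 tool normal [ 0.006 -0.001 -1.   ]
stack 777 ((484.3439636230469, -0.804779052734375), (127.0787353515625, 95.3307113647461), 53.18764114379883) [0.04610075 0.06933716]
[ 0.0039 -0.0023 -0.0161  0.0013 -0.002   0.0018]
```

Pan level (0.3°), within 1–2 mm of the block's centre, about 50 mm above it; the lower stack is upright in place. Handing in.

```bash
python3 -c "
from h import *
print(close_job())"
```

```text
the job is handed in; nothing more can be done
None
```

The job is handed in, at about 36 s of the 58 s: the block is seated in the well and released, the top pan was peeled by its lug, and it is held level and centred about 5 cm above the block with the other pans still standing. The first grasps missed because the real fingertips end about 27 mm short of the reported TCP; I measured that and corrected for it.

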